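# Drive a tight dowel from an old clamp boss into a new one

### The job

Take the orange-handled drift rod from its wooden stand and, from above, push the tight brass dowel down out of the old red boss into the new metal boss beneath it, until you feel it seat firmly on the hidden shoulder inside; it must be fully home but not forced, as the shoulder is easily damaged. Then draw the drift out and stand it back in its wooden stand, leaving the flasks and other things alone.

Things in the scene. Friction and masses are not known exactly. Their poses are not given: they have to be found in the camera images.
- jig: fixed jig: dark steel base plate 140 x 120 x 12 mm with two split bosses (56 x 56 mm in plan) one above the other on one vertical bore: old red boss above (74 to 106 mm above the table), new bare-metal boss (receiver) below. Two columns at its back, tops at 106 mm; nothing of it is higher. Origin: on the table, on the bore axis; z up, x towards the slit side
- jig_mouth (a point): centre of the bore's open upper mouth, in the top face of the red boss, 106 mm above the table; z up. The bore is 19.6 mm along x and 18 mm along y
- receiver: the new bare-metal boss, fixed in the jig under the red one, 60 mm high, its top face 72 mm above the table, 2 mm below the red boss. Origin: centre of its underside, on the bore axis; z up
- receiver_mouth (a point): centre of the new boss's top face, z up. Out of sight in its bore is a springy shoulder, set anew each time somewhere 32 to 54 mm below this point. It pushes back at once with 2 N, then 4 N more per mm (2 mm at most, then hard). The dowel is home when it bears on it with 5 to 12 N on top of the bore's own drag; more than 16 N on the shoulder damages it
- dowel: solid brass dowel, 18 mm diameter, 28 mm long, upright and tight in the bore of the red boss, its top 1 to 5 mm below the mouth. The bore's drag is the same all the way through both bosses, between 4 and 10 N from one time to the next, and holds the dowel wherever it is left. Origin: centre of its lower end, z up
- dowel_top (a point): centre of the dowel's upper end face; z up
- stand: fixed wooden stand for the drift, 75 x 75 x 48 mm, with one upright blind hole in the middle of its top, 15 mm diameter, 40 mm deep (floor 8 mm above the table), mouth chamfered by 3 mm. Origin: on the table under the hole's centre, z up
- drift: drift rod, 135 mm long: steel shank 12 mm diameter and 85 mm long, then an orange round handle 22 mm diameter and 50 mm long at the upper end. About 0.13 kg. It starts upright in the stand's hole, tip on the floor of the hole, leaning up to 4 degrees. Origin: centre of its tip; z along the rod from tip to handle
- drift_grip (a point): middle of the drift's orange handle, 110 mm up the rod from its tip; z along the rod away from the tip
- drift_tip (a point): centre of the drift's flat lower end; z along the rod towards the handle
- stopper: brown rubber-coloured tapered stopper, 42 mm wide, 34 mm tall, standing; a bystander, origin at the centre of its underside
- spare_dowel: spare brass dowel, 18 mm diameter, 28 mm tall, standing on the table; a bystander, origin at the centre of its underside
- flask_a: clear conical flask, 82 mm wide, 108 mm tall; a bystander, origin at the centre of its underside
- flask_b: green conical flask, 82 mm wide, 108 mm tall; a bystander, origin at the centre of its underside
- jar: amber jar with a black cap, 64 mm wide, 85 mm tall; a bystander, origin at the centre of its underside
- clamp_ring: steel ring lying flat, 64 mm outside, 12 mm high; a bystander, origin at the centre of its underside
- spanner: steel spanner 150 mm long lying on the table; a bystander, origin on its underside
There are look-alikes about, which are no part of the job. Leave any pink look-alike of the drift alone.

How it is judged:
By the outcome, as a careful person would: the job done as asked, in the order asked, and still so for the second after the job is handed in, with the robot touching nothing.
It also fails if it takes over 72 s, if anything falls off the work surface, if the arm or the gripper's body presses on something with over 40 N, if the wrist force passes 120 N, or if a joint passes its speed limit or range.

### The arm

A 6-joint arm with a two-finger parallel gripper is mounted at the origin on the work surface. World frame = base frame: x ahead of the robot, y to its left, z up, the work surface at z = 0. Lengths are in m, angles in rad, forces in N, time in s.
With the tool pointing down it reaches from about 0.3 to 0.775 m from the base axis. Payload 14.6 kg.
Tool frame: the origin (TCP) lies at the very end of the fingers, on their centre line; the grasp point (between the pads) lies 19 mm behind it; y points along the fingers, x is the direction in which the jaws open and shut, and the axes are right-handed (so a half turn about y gives the same grasp; the last joint's range is limited). The gripper opens to 94 mm and grips with 3 to 60 N. Pads are 16 mm wide; open, the fingers measure 119 mm over their backs; the gripper's body (75 mm by 177 mm) begins 78 mm behind the grasp point.
Start: joints at [-1.35, 0.3, 1.521, -0, 1.321, -0.067], TCP at [0.156, -0.527, 0.205] pointing down, gripper open.
Joint ranges: [-3.03, 3.03], [-0.79, 2.21], [0.23, 2.52], [-1.04, 4.18], [0, 3.07], [-2.55, 2.55]. Speed limits (rad/s): [2.22, 2.22, 2.57, 3.14, 3.14, 3.14].

### API

Orientations are given as [roll, pitch, yaw] about the fixed x, y, z axes, in that order (R = Rz(yaw) Ry(pitch) Rx(roll)).
In Python, from station import * gives the robot as it stands.
- The arm moves only by the tool send_rows, never from a script. Its argument "series" is text: rows parted by semicolons, each of 7 numbers parted by spaces: the turn, a rotation vector about the tool's x, y, z in units of 5 degrees (1.0 is 5 degrees), then the shift along the tool's x, y, z in cm, then the opening, from -1 (shut) to 1 (fully open). A call has exactly 10 rows; each row is the pose to reach, as a shift and turn from the pose commanded when the call began, along the tool's axes at that moment; what a row does not reach only later rows make up. A row lasts 1/12 s, in which the tool goes at most 41.7 mm and 7.16 degrees, less where a joint would pass 70% of its speed; a pose out of reach is approached as far as the arm can. A call with a gripper value outside its range is refused whole. The fingers move at their own pace and stop on an object; "newtons" is the grip in N (left out, the last holds). Time passes only in rows, so rows that repeat a pose let the fingers close, or fill a call up. It gives the time, the measured TCP pose, the force and the opening at its end, in the units of the state.
- get_obs(): the state, without advancing time (a new reading comes with each control period).
- camera(name): name is "scene" or "top" or "wrist"; returns the picture (480x640x3 uint8, red, green, blue); there is no depth.
- camera_info(name): a dict with "K" (3x3 intrinsics, pixels), "k1" (the pictures are not rectified: a ray, as slopes to the right and down, at radius r is drawn at 1 + k1 r^2 times it, then the intrinsics apply), "R" (3x3) and "t" (3): a world point X has camera coordinates R X + t; the wrist camera has in their place "mount" (4x4, takes a point from camera to tool coordinates, whose origin is the TCP and whose axes are the tool frame's). Camera axes: x right, y down, z forward; pixel columns grow to the right and rows downward; lengths in m; the calibration is good to about 2 mm. A picture is of the moment at which its call begins: read the wrist's pose just before it. camera_info takes no time and is no camera call.
- hand_in(): hands the job in, once; it reports no verdict.
The state is a dict: "time_s": time; "qpos": joint angles; "joint_vel": joint speeds; "tau": joint torques, N m; "ee_pos": TCP position; "eef_rot": TCP orientation; "force": force on the tool from outside, world axes, zero at the start; "moment": the same for the moment, N m; "grip_width": finger opening in m.
Only numpy, scipy, OpenCV 4.12 (cv2) and the standard library are available. Lean on these libraries where they do the work, as an engineer would, in place of code of your own. Each camera call takes 0.05 s, during which the arm holds its last target. There are 200 camera calls.

## Working session

There is one attempt and no reset: what is moved stays moved. The work goes in short steps, Python scripts to look and compute and a tool call to move; the robot and the scene stay as the last step left them, time stands still between calls to the robot, and variables do not carry over. Pictures are saved under pics/ and viewed, on a budget of 10 in all, crops included, one or two more only if the job needs it, and the job is handed in when it is done.

Besides the shell and the picture viewer there is one more tool, called after "Call:" by a JSON object that holds its "api" and its "payload", one argument or row to a line. send_rows: Moves the arm, as the interface text tells. Its arguments: {"type":"object","properties":{"series":{"type":"string"},"newtons":{"type":"number"}},"required":["series"]}

```bash
mkdir -p pics; ls; python3 - <<'E'
from station import *
import cv2,numpy as np
for n in("scene","top"):
    im=camera(n); cv2.imwrite(f"pics/{n}0.png",im[:,:,::-1]); print(n,camera_info(n))
print(camera_info("wrist")); print(get_obs())
E
```

```text
pics
scene {'K': array([[446.5611033 ,   0.        , 319.26787927],
       [  0.        , 446.5611033 , 240.23310848],
       [  0.        ,   0.        ,   1.        ]]), 'k1': 0.032300761096774044, 'R': array([[ 0.87238048,  0.48862226, -0.01416276],
       [ 0.35338419, -0.65041664, -0.67236732],
       [-0.33774534,  0.58155523, -0.74008216]]), 't': array([-0.50798095, -0.13687423,  1.25464092])}
top {'K': array([[471.09264378,   0.        , 322.19666166],
       [  0.        , 471.09264378, 233.84882178],
       [  0.        ,   0.        ,   1.        ]]), 'k1': -0.08860040515146565, 'R': array([[ 0.00942287, -0.99994588,  0.00440978],
       [-0.98850225, -0.0099804 , -0.15087641],
       [ 0.15091226, -0.00293739, -0.9885428 ]]), 't': array([-0.00179921,  0.61059938,  1.35174237])}
{'K': array([[358.91296897,   0.        , 320.65759586],
       [  0.        , 358.91296897, 238.42048152],
       [  0.        ,   0.        ,   1.        ]]), 'k1': -0.01747671372896394, 'mount': array([[ 9.99999615e-01, -4.74278975e-04, -7.38436176e-04,
         4.67003374e-04],
       [ 5.95572
[... 193 characters left out ...]
0,  0.00000000e+00,
         1.00000000e+00]])}
{'time_s': 0.1, 'qpos': array([-1.34959961e+00,  3.00431129e-01,  1.52150665e+00,  1.46091254e-05,
        1.32066518e+00, -6.66083236e-02]), 'joint_vel': array([ 0.00101643, -0.00167937, -0.00231835,  0.00019059, -0.00107727,
        0.00010654]), 'tau': array([ 2.00384588e-03, -5.32635927e+01, -3.53280866e+01,  7.09961937e-02,
        2.34805467e-02, -6.08176993e-05]), 'ee_pos': array([ 0.15606429, -0.52716247,  0.20493973]), 'eef_rot': array([-1.57071496e+00,  1.00712661e-03, -1.28299487e+00]), 'force': array([-0.42773893,  0.43052357, -0.26651484]), 'moment': array([ 0.00011514, -0.02546267,  0.01683941]), 'grip_width': 0.09403551485129726}
```

View images.

View pics/scene0.png

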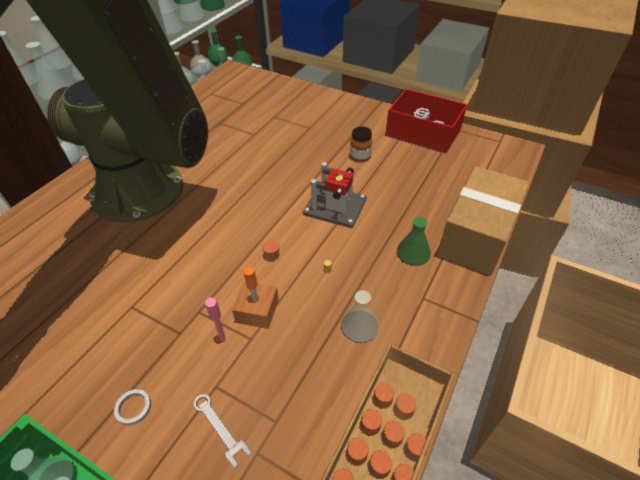

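View pics/top0.png

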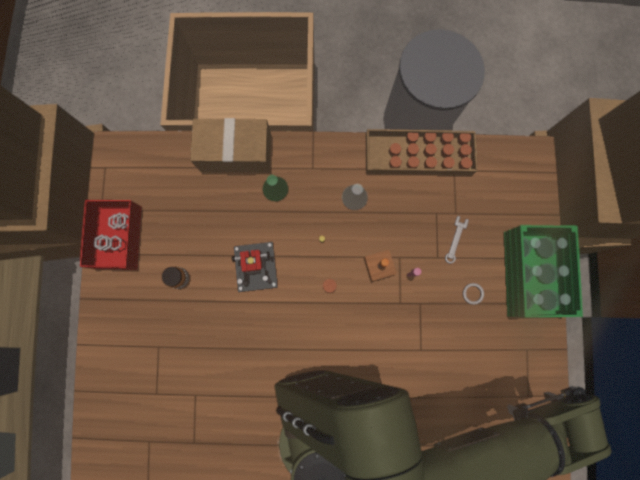

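Candidates: the orange-handled drift in its stand (scene 250,278; top 385,264); the pink look-alike (scene 212,305; top 416,272); the brown stopper (scene 271,250), which is not a rod. I choose the orange one. The jig is at scene (337,195), top (252,264).

```bash
cat > h.py <<'E'
import cv2,numpy as np
from station import *
def ray(n,uv,info=None,pose=None):
    i=info or camera_info(n); K=i["K"]
    D=np.array([i["k1"],0,0,0,0])
    p=cv2.undistortPoints(np.array([[uv]],float),K,D)[0,0]; d=np.r_[p,1]
    if n=="wrist":
        from scipy.spatial.transform import Rotation as R
        o=pose or get_obs(); Rt=R.from_euler("xyz",o["eef_rot"]).as_matrix(); M=i["mount"]
        c=Rt@M[:3,3]+o["ee_pos"]; d=Rt@M[:3,:3]@d
    else: c=-i["R"].T@i["t"]; d=i["R"].T@d
    return c,d/np.linalg.norm(d)
def plane(n,uv,z,**k):
    c,d=ray(n,uv,**k); return c+d*(z-c[2])/d[2]
def tri(*rs):
    A=sum(np.eye(3)-np.outer(d,d) for c,d in rs); b=sum((np.eye(3)-np.outer(d,d))@c for c,d in rs)
    X=np.linalg.solve(A,b); return X,[round(1e3*np.linalg.norm(np.cross(X-c,d)),1) for c,d in rs]
def proj(n,X):
    i=camera_info(n); return cv2.projectPoints(np.array([X],float),cv2.Rodrigues(i["R"])[0],i["t"],i["K"],np.array([i["k1"],0,0,0,0]))[0].ravel()
def blobs(bgr,box,lo,hi,mn=8):
    x0,y0,x1,y1=box; h=cv2.cvtColor(bgr[y0:y1,x0:x1],cv2.COLOR_BGR2HSV); m=cv2.inRange(h,lo,hi)
    n,l,s,c=cv2.connectedComponentsWithStats(m)
    return [(np.round(c[k]+[x0,y0],1).tolist(),(s[k]+[x0,y0,0,0,0]).tolist()) for k in range(1,n) if s[k,4]>=mn],m
E
python3 - <<'E'
from h import *
s=cv2.imread("pics/scene0.png");t=cv2.imread("pics/top0.png")
for nm,im,bx in(("scene",s,(230,255,290,335)),("top",t,(360,240,405,290))):
    print(nm,"orange",blobs(im,bx,(3,190,150),(16,255,255))[0])
for nm,im,bx in(("scene",s,(300,155,375,225)),("top",t,(228,235,285,295))):
    print(nm,"red",blobs(im,bx,(0,150,60),(5,255,255))[0], "red2",blobs(im,bx,(172,150,60),(180,255,255))[0]); print(nm,"brass",blobs(im,bx,(15,100,100),(35,255,255),3)[0])
a=cv2.resize(s[240:335,225:295],None,fx=5.5,fy=5.5,interpolation=2)
b=cv2.resize(s[155:230,295:375],None,fx=5,fy=5,interpolation=2)
c=cv2.resize(t[235:297,225:290],None,fx=5,fy=5,interpolation=2)
d=cv2.resize(t[240:290,355:435],None,fx=4,fy=4,interpolation=2)
C=np.zeros((600,800,3),np.uint8)
for i,(y,x) in zip((a,b),((0,0),(0,400))): i=i[:600-y,:800-x]; C[y:y+i.shape[0],x:x+i.shape[1]]=i
c=cv2.resize(c,(230,220)); C[378:598,400:630]=c; C[380:500,635:800]=cv2.resize(d,(165,120))
cv2.imwrite("pics/crop.png",C)
E
```

```text
scene orange [([248.6, 271.0], [244, 267, 10, 9, 74])]
top orange []
scene red [([338.5, 181.0], [326, 169, 27, 26, 446])] red2 []
scene brass [([338.9, 177.3], [335, 175, 8, 6, 31])]
top red [([250.5, 260.8], [240, 250, 21, 21, 279])] red2 []
top brass [([250.0, 260.0], [248, 257, 5, 7, 33])]
```

View pics/crop.png

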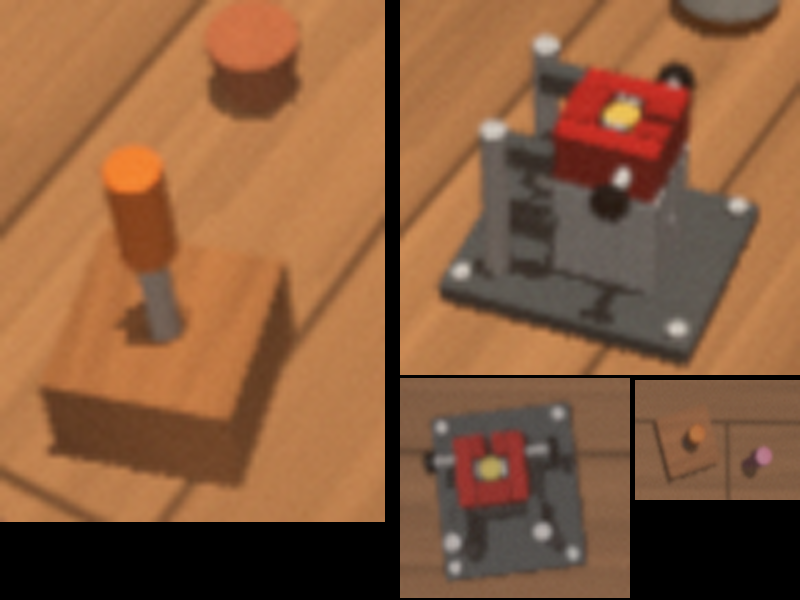

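The crop confirms it: the orange handle on a steel shank stands in the wooden block. The jig's red boss holds the brass dowel, with the slit facing away from the robot.

```bash
python3 - <<'E'
from h import *
t=cv2.imread("pics/top0.png")
print("top orange",blobs(t,(360,240,405,290),(3,150,150),(18,255,255),4)[0])
P=lambda n,u,z:print(n,u,z,np.round(plane(n,u,z)*1e3,1))
P("scene",(248.6,271),.143);P("top",(385.3,263.5),.143)
print("stand corners")
for u in((244.1,282.7),(276.8,287.6),(267.7,316),(233.2,310.5)):P("scene",u,.048)
P("scene",(254,300),.048)
print("jig");P("scene",(338.9,177.3),.103);P("top",(250.0,260),.103)
for u in((333,169),(353,173.4),(347,186.6),(326.4,179.4)):P("scene",u,.106)
P("top",(416.5,271.5),.14); P("top",(330,286),.034)
E
```

```text
top orange [([385.0, 261.6], [382, 258, 7, 8, 48])]
scene (248.6, 271) 0.143 [ 520.2 -168.2  143. ]
top (385.3, 263.5) 0.143 [ 515.4 -169.3  143. ]
stand corners
scene (244.1, 282.7) 0.048 [ 475.8 -143.9   48. ]
scene (276.8, 287.6) 0.048 [ 545.7 -120.8   48. ]
scene (267.7, 316) 0.048 [ 568.4 -190.1   48. ]
scene (233.2, 310.5) 0.048 [ 498.1 -213.2   48. ]
scene (254, 300) 0.048 [ 520.9 -171.    48. ]
jig
scene (338.9, 177.3) 0.103 [522.7 210.5 103. ]
top (250.0, 260) 0.103 [525.1 207.7 103. ]
scene (333, 169) 0.106 [495.8 229.2 106. ]
scene (353, 173.4) 0.106 [548.6 237.6 106. ]
scene (347, 186.6) 0.106 [558.1 185.4 106. ]
scene (326.4, 179.4) 0.106 [500.6 185.3 106. ]
top (416.5, 271.5) 0.14 [ 494.3 -255.6  140. ]
top (330, 286) 0.034 [457.2 -20.3  34. ]
```

```bash
cat >> h.py <<'E'
from scipy.spatial.transform import Rotation as Ro
def rel(pos,yaw=None,R1=None):
    o=get_obs(); R0=Ro.from_euler("xyz",o["eef_rot"])
    R1=R1 or (Ro.from_euler("xyz",[-np.pi/2,0,yaw]) if yaw is not None else R0)
    print("t",o["time_s"],"turn",np.round(np.degrees((R0.inv()*R1).as_rotvec())/5,3),"shift",np.round(R0.inv().apply(np.array(pos)-o["ee_pos"])*100,3))
E
python3 -c "
from h import *
rel((.519,-.168,.22),-.29)"
```

```text
t 0.1 turn [-7.0000e-03 -1.1379e+01 -1.0000e-02] shift [-24.139  -1.478  44.996]
```

Call:
{"api": "send_rows", "payload": {
  "series": "0 -11.4 0 -24.1 -1.5 45 0.1;0 -11.4 0 -24.1 -1.5 45 0.1;0 -11.4 0 -24.1 -1.5 45 0.1;0 -11.4 0 -24.1 -1.5 45 0.1;0 -11.4 0 -24.1 -1.5 45 0.1;0 -11.4 0 -24.1 -1.5 45 0.1;0 -11.4 0 -24.1 -1.5 45 0.1;0 -11.4 0 -24.1 -1.5 45 0.1;0 -11.4 0 -24.1 -1.5 45 0.1;0 -11.4 0 -24.1 -1.5 45 0.1",
  "newtons": 20
}}

```text
time_s: 0.93
ee_pos: [0.4534, -0.2327, 0.2177]
eef_rot: [-1.571, 0.0, -0.287]
force: [0.6, -0.7, 0.7]
grip_width: 0.0517
```

```bash
python3 -c "
from h import *
rel((.519,-.168,.22),-.29);print(get_obs()['ee_pos'])"
```

```text
t 0.9333 turn [-0.     0.032 -0.002] shift [ 4.457 -0.233  8.068]
[ 0.45339635 -0.23274629  0.21767496]
```

Call:
{"api": "send_rows", "payload": {
  "series": "0 0 0 4.4 -0.2 8;0 0 0 4.4 -0.2 8;0 0 0 4.4 -0.2 8;0 0 0 4.4 -0.2 8;0 0 0 4.4 -0.2 8;0 0 0 4.4 -0.2 8;0 0 0 4.4 -0.2 8;0 0 0 4.4 -0.2 8;0 0 0 4.4 -0.2 8;0 0 0 4.4 -0.2 8"
}}

```text
validation failed for argument at $.se...
```

Rows need 7 numbers.

Call:
{"api": "send_rows", "payload": {
  "series": "0 0 0 4.4 -0.2 8 0.1;0 0 0 4.4 -0.2 8 0.1;0 0 0 4.4 -0.2 8 0.1;0 0 0 4.4 -0.2 8 0.1;0 0 0 4.4 -0.2 8 0.1;0 0 0 4.4 -0.2 8 0.1;0 0 0 4.4 -0.2 8 0.1;0 0 0 4.4 -0.2 8 0.1;0 0 0 4.4 -0.2 8 0.1;0 0 0 4.4 -0.2 8 0.1"
}}

```text
time_s: 1.77
ee_pos: [0.517, -0.1709, 0.2198]
eef_rot: [-1.571, -0.0, -0.289]
force: [0.3, -0.5, -1.3]
grip_width: 0.0515
```

```bash
python3 - <<'E'
from h import *
o=get_obs(); im=camera("wrist")[:,:,::-1].copy(); cv2.imwrite("pics/w1.png",im)
s=camera("scene")[:,:,::-1];cv2.imwrite("pics/s1.png",s)
np.save("w1.npy",np.r_[o["ee_pos"],o["eef_rot"]])
print(np.round(o["ee_pos"],4),np.round(o["eef_rot"],4),o["grip_width"])
b=blobs(im,(0,0,640,480),(3,170,100),(18,255,255),60)[0];print(b)
E
```

```text
[ 0.517  -0.1709  0.2198] [-1.5709e+00 -2.0000e-04 -2.8900e-01] 0.051462172582632505
[([322.6, 236.9], [309, 217, 28, 39, 858])]
```

View pics/w1.png

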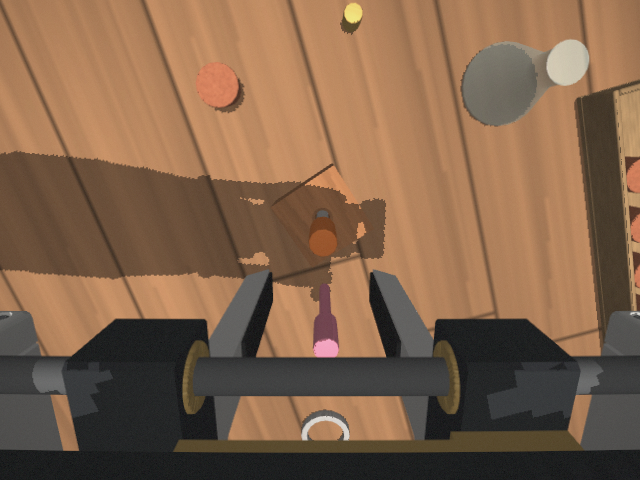

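The wrist view shows the orange handle top at about (323,242), with its shank entering the stand at about (322,214). The pink rod is at (326,345), off along tool −z, so the jaws open clear of it.

```bash
python3 - <<'E'
from h import *
w=cv2.imread("pics/w1.png"); h=cv2.cvtColor(w,cv2.COLOR_BGR2HSV)
m=blobs(w,(300,205,345,260),(3,170,100),(18,255,255),60)[1]
for r in range(m.shape[0]):
    x=np.nonzero(m[r])[0]
    if len(x): print(205+r,300+x[0],300+x[-1],h[205+r,323].tolist(),end=' | ')
print()
g=blobs(w,(305,200,340,222),(20,0,0),(179,140,255),3)[0];print("shank",g)
P=lambda u,z:print(u,z,np.round(plane("wrist",u,z)*1e3,1))
P((323,241.5),.143)
P((322,214),.048);P((322,209),.048)
s=cv2.imread("pics/s1.png");print(blobs(s,(230,255,290,335),(3,190,100),(16,255,255))[0])
E
```

```text
217 320 325 [11, 165, 113] | 218 317 327 [12, 178, 112] | 219 316 328 [11, 173, 112] | 220 315 330 [12, 187, 109] | 221 314 331 [12, 174, 110] | 222 314 332 [12, 186, 111] | 223 313 332 [11, 179, 111] | 224 312 333 [12, 184, 111] | 225 312 331 [11, 175, 112] | 226 311 334 [11, 170, 114] | 227 312 334 [11, 172, 114] | 228 312 334 [11, 169, 115] | 229 311 334 [11, 177, 134] | 230 310 334 [12, 179, 157] | 231 311 335 [12, 181, 155] | 232 311 335 [11, 178, 155] | 233 310 335 [11, 175, 156] | 234 311 334 [11, 177, 156] | 235 310 335 [11, 178, 153] | 236 309 335 [12, 179, 155] | 237 310 335 [11, 179, 154] | 238 310 336 [11, 179, 154] | 239 309 336 [11, 177, 153] | 240 309 336 [11, 183, 152] | 241 309 336 [11, 181, 152] | 242 309 336 [11, 178, 153] | 243 309 336 [12, 183, 152] | 244 310 336 [12, 185, 150] | 245 310 336 [11, 178, 153] | 246 310 336 [12, 178, 153] | 247 310 335 [11, 176, 152] | 248 310 335 [11, 187, 149] | 249 311 334 [12, 181, 152] | 250 312 334 [11, 183, 149] | 251 313 333 [11, 180, 152] | 252 313 332 [11, 178, 152] | 253 314 330 [12, 180, 150] | 254 317 329 [11, 176, 152] | 255 319 327 [11, 179, 147] | 
shank [([320.3, 211.8], [319, 211, 4, 3, 6])]
(323, 241.5) 0.143 [ 518.9 -167.9  143. ]
(322, 214) 0.048 [ 519.3 -165.1   48. ]
(322, 209) 0.048 [ 520.7 -160.3   48. ]
[([249.8, 277.5], [244, 267, 13, 22, 193])]
```

```bash
python3 - <<'E'
from h import *
P=lambda u,z:print(u,z,np.round(plane("wrist",u,z)*1e3,1))
P((322.7,242),.143);P((322.6,228.7),.093)
w=cv2.imread("pics/w1.png")[150:290,250:400]
w=cv2.convertScaleAbs(w,alpha=1.6,beta=10)
cv2.imwrite("pics/wc.png",cv2.resize(w,None,fx=4,fy=4,interpolation=2))
E
```

```text
(322.7, 242) 0.143 [ 518.5 -168.2  143. ]
(322.6, 228.7) 0.093 [ 518.3 -169.7   93. ]
```

View pics/wc.png

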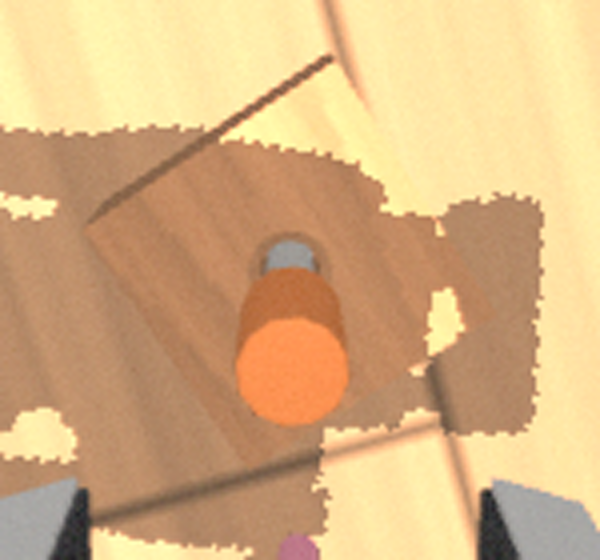

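The block's top corners centre on about (322.7,216) and the shank sits centred in the hole, so the rod is nearly upright at about (0.5185,-0.168).

```bash
python3 -c "
from h import *
rel((.5185,-.1683,.099),-.29)"
```

```text
t 1.8667 turn [-0.     0.017  0.   ] shift [ 0.066 12.074  0.263]
```

Call:
{"api": "send_rows", "payload": {
  "series": "0 0 0 0.05 2 0.25 0.1;0 0 0 0.05 4 0.25 0.1;0 0 0 0.05 6 0.25 0.1;0 0 0 0.05 8 0.25 0.1;0 0 0 0.05 10 0.25 0.1;0 0 0 0.05 11.5 0.25 0.1;0 0 0 0.05 12.1 0.25 0.1;0 0 0 0.05 12.1 0.25 0.1;0 0 0 0.05 12.1 0.25 -0.2;0 0 0 0.05 12.1 0.25 -0.5",
  "newtons": 20
}}

```text
time_s: 2.7
ee_pos: [0.519, -0.1684, 0.0998]
eef_rot: [-1.571, -0.002, -0.288]
force: [-0.8, 0.3, 0.4]
grip_width: 0.042
```

Call:
{"api": "send_rows", "payload": {
  "series": "0 0 0 0 0 0 -0.8;0 0 0 0 0 0 -1;0 0 0 0 0 0 -1;0 0 0 0 0 0 -1;0 0 0 0 0 0 -1;0 0 0 0 0 0 -1;0 0 0 0 0 0 -1;0 0 0 0 0 0 -1;0 0 0 0 0 0 -1;0 0 0 0 0 0 -1",
  "newtons": 60
}}

```text
time_s: 3.53
ee_pos: [0.5187, -0.1683, 0.0992]
eef_rot: [-1.571, -0.001, -0.288]
force: [-0.5, -0.0, 6.6]
grip_width: 0.0212
```

Call:
{"api": "send_rows", "payload": {
  "series": "0 0 0 0 -0.5 0 -1;0 0 0 0 -2 0 -1;0 0 0 0 -4 0 -1;0 0 0 0 -6.5 0 -1;0 0 0 0 -9 0 -1;0 0 0 0 -12 0 -1;0 0 0 0 -15 0 -1;0 0 0 0 -17 0 -1;0 0 0 0 -17 0 -1;0 0 0 0 -17 0 -1"
}}

```text
time_s: 4.37
ee_pos: [0.5184, -0.1681, 0.2688]
eef_rot: [-1.571, -0.001, -0.288]
force: [-0.1, -0.5, -1.8]
grip_width: 0.021
```

```bash
python3 - <<'E'
from h import *
o=get_obs();print(o["ee_pos"],o["force"],o["grip_width"])
print("yaw now",o["eef_rot"])
for yaw in(-.29,.1,.4): rel((.52,.12,.29),yaw)
s=camera("scene")[:,:,::-1];w=camera("wrist")[:,:,::-1]
cv2.imwrite("pics/s2.png",s);cv2.imwrite("pics/w2.png",w)
c=cv2.resize(s[120:330,160:360],None,fx=2.85,fy=2.85)
cv2.imwrite("pics/s2w.png",np.hstack([cv2.resize(c,(380,400)),cv2.resize(w[80:400,150:480],(412,400))]))
E
```

```text
[ 0.51843991 -0.16813693  0.26883564] [-0.06681656 -0.50529942 -1.82617538] 0.02096292631132145
yaw now [-1.57082393e+00 -6.64003519e-04 -2.88119989e-01]
t 4.3667 turn [0.    0.022 0.008] shift [-8.036 -2.123 27.67 ]
t 4.3667 turn [ 2.000e-03 -4.448e+00  7.000e-03] shift [-8.036 -2.123 27.67 ]
t 4.3667 turn [ 3.000e-03 -7.885e+00  7.000e-03] shift [-8.036 -2.123 27.67 ]
```

View pics/s2w.png

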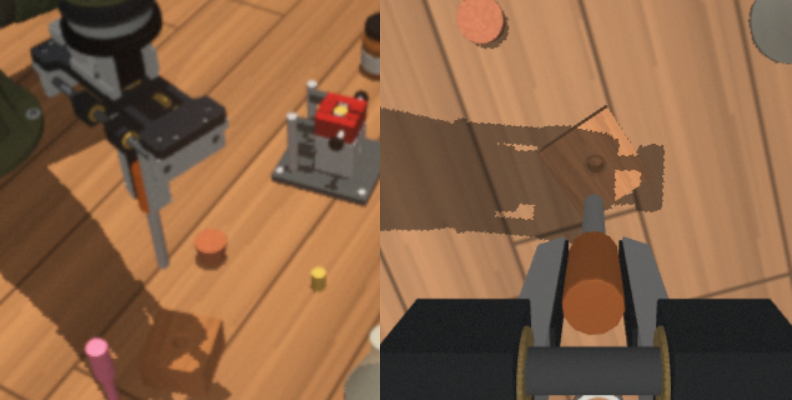

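The drift is held, with its shank hanging clear of the stand and the stand's hole visible at wrist ~(322,210).

Call:
{"api": "send_rows", "payload": {
  "series": "0 0 0 -0.5 -0.2 1.8 -1;0 0 0 -1.4 -0.5 5 -1;0 0 0 -2.4 -0.8 8.5 -1;0 0 0 -3.5 -1.1 12 -1;0 0 0 -4.5 -1.4 15.5 -1;0 0 0 -5.5 -1.7 19 -1;0 0 0 -6.5 -1.9 22.5 -1;0 0 0 -7.4 -2 25.5 -1;0 0 0 -8 -2.1 27.6 -1;0 0 0 -8 -2.1 27.6 -1"
}}

```text
time_s: 5.3
ee_pos: [0.5195, 0.1226, 0.2881]
eef_rot: [-1.571, 0.003, -0.285]
force: [0.0, -0.5, -3.1]
grip_width: 0.021
```

```bash
python3 - <<'E'
from h import *
# geometry from previous pose
prev=dict(ee_pos=np.array([.51844,-.16814,.26884]),eef_rot=np.array([-1.57082,-.00066,-.28812]))
print("hole",np.round(1e3*plane("wrist",(322.2,210.4),.048,pose=prev),1))
print("tip scene",np.round(1e3*plane("scene",(245.8,259.1),.178),1),"tip wrist",np.round(1e3*plane("wrist",(320.7,240),.178,pose=prev),1))
import time
camera("scene")
o=get_obs(); w=camera("wrist")[:,:,::-1].copy(); cv2.imwrite("pics/w3.png",w); np.save("w3.npy",np.r_[o["ee_pos"],o["eef_rot"]])
cv2.imwrite("pics/s3.png",camera("scene")[:,:,::-1])
print(np.round(o["ee_pos"],4),np.round(o["eef_rot"],4),o["force"],np.abs(o["joint_vel"]).max())
print("red",blobs(w,(0,0,640,480),(0,150,60),(5,255,255),100)[0]);print("brass",blobs(w,(0,0,640,480),(20,120,100),(35,255,255),20)[0])
E
```

```text
hole [ 519.7 -167.7   48. ]
tip scene [ 518.9 -167.7  178. ] tip wrist [ 517.9 -167.4  178. ]
[0.5196 0.1208 0.2881] [-1.5719  0.0025 -0.2853] [ 0.86535548 -1.34488326 -1.82944897] 0.05290058373557641
red [([299.7, 133.4], [264, 95, 74, 77, 2710])]
brass [([308.6, 134.9], [306, 127, 5, 15, 20]), ([405.1, 271.2], [398, 262, 15, 18, 169]), ([262.9, 361.8], [260, 348, 7, 27, 52]), ([379.0, 371.3], [377, 367, 5, 10, 21]), ([261.7, 384.2], [260, 376, 5, 18, 43]), ([379.4, 400.1], [377, 393, 5, 15, 27]), ([262.0, 403.8], [260, 395, 6, 18, 39])]
```

View pics/w3.png

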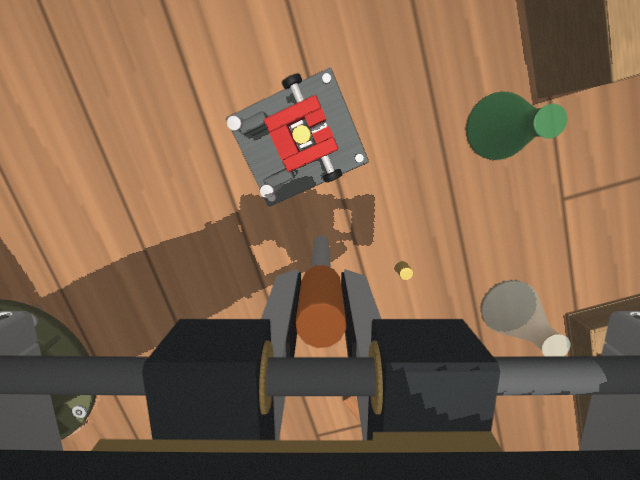

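The wrist view shows the red boss centred at ~(301,134) with the yellow dowel inside it; the drift hangs straight in the jaws, tip within 1 mm of the tool axis.

```bash
python3 - <<'E'
from h import *
q=np.load("w3.npy");p=dict(ee_pos=q[:3],eef_rot=q[3:])
w=cv2.imread("pics/w3.png")
b,m=blobs(w,(280,115,320,152),(15,90,90),(40,255,255),20);print(b)
r,mr=blobs(w,(250,85,350,185),(0,150,60),(5,255,255),100)
pts=cv2.findNonZero(mr); rc=cv2.minAreaRect(pts);print("red rect",np.array(rc[0])+[250,85],rc[1:])
c=b[0][0] if b else (301.5,134)
print(np.round(1e3*plane("wrist",c,.103,pose=p),1),np.round(1e3*plane("wrist",(301,134.3),.106,pose=p),1))
X=plane("wrist",c,.103,pose=p)
rel((X[0],X[1],.22),-.29)
E
```

```text
[([301.2, 133.9], [292, 125, 19, 19, 277])]
red rect [300.99314499 133.18492126] ((59.422096252441406, 58.097930908203125), 65.55604553222656)
[523.4 205.8 103. ] [523.3 205.4 106. ]
t 5.45 turn [ 0.012  0.025 -0.022] shift [-2.116  6.839  8.444]
```

Call:
{"api": "send_rows", "payload": {
  "series": "0 0 0 -0.4 0.5 1.5 -1;0 0 0 -0.9 1.2 3.5 -1;0 0 0 -1.5 2 6 -1;0 0 0 -2 3 8 -1;0 0 0 -2.1 4 8.5 -1;0 0 0 -2.1 5.2 8.5 -1;0 0 0 -2.1 6.2 8.5 -1;0 0 0 -2.1 7 8.5 -1;0 0 0 -2.1 7.3 8.5 -1;0 0 0 -2.1 7.3 8.5 -1"
}}

```text
time_s: 6.28
ee_pos: [0.5242, 0.2059, 0.216]
eef_rot: [-1.571, 0.001, -0.289]
force: [0.1, -0.1, -2.5]
grip_width: 0.0217
```

```bash
python3 - <<'E'
from h import *
camera("top");camera("top")
o=get_obs(); w=camera("wrist")[:,:,::-1].copy(); cv2.imwrite("pics/w4.png",w); s=camera("scene")[:,:,::-1]
cv2.imwrite("pics/s4.png",s)
print(np.round(o["ee_pos"],4),np.round(o["eef_rot"],4),o["force"],np.abs(o["joint_vel"]).max())
cv2.imwrite("pics/c4.png",np.hstack([cv2.resize(s[150:230,290:380],None,fx=4.4,fy=5,interpolation=2)[:400],cv2.resize(w[180:300,260:380],(400,400),interpolation=2)]))
tip=o["ee_pos"]-[0,0,.091]
print("FK tip in scene",proj("scene",tip))
E
```

```text
[0.5245 0.2063 0.2172] [-1.5704e+00 -6.0000e-04 -2.8880e-01] [ 0.07240044  0.69176779 -1.68366201] 0.006805989786985534
FK tip in scene [338.92702912 171.1945662 ]
```

View pics/c4.png

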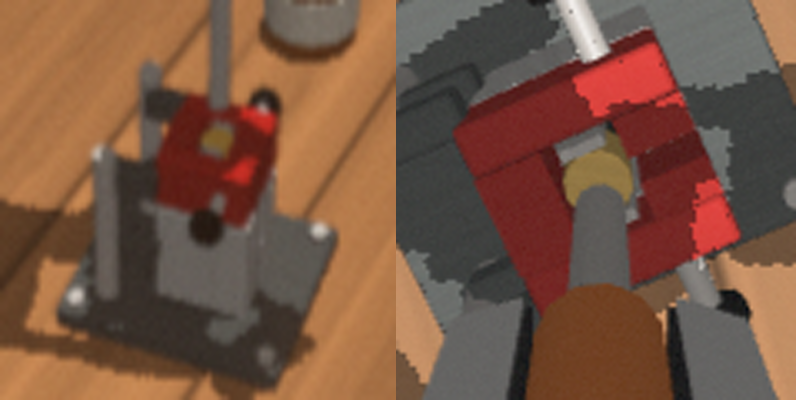

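```bash
python3 - <<'E'
from h import *
o=get_obs()
for z in(.101,.103,.105):
  for u in((320.3,236),): print(z,np.round(1e3*plane("wrist",u,z),1))
print("tip",np.round(1e3*plane("wrist",(320.6,243.4),.126),1))
for y in(.206,.208,.210): print(y,proj("scene",(.5245,y,.103)),proj("top",(.5245,y,.103)))
w=cv2.imread("pics/w4.png"); b=blobs(w,(300,215,340,245),(18,80,60),(40,255,255),20);print(b[0])
m=b[1]
for r in range(m.shape[0]):
    x=np.nonzero(m[r])[0]
    if len(x):print(215+r,300+x[0],300+x[-1],end=' | ')
E
```

```text
0.101 [522.8 204.3 101. ]
0.103 [522.9 204.8 103. ]
0.105 [523.  205.3 105. ]
tip [523.1 204.5 126. ]
0.206 [338.71189012 178.54330745] [250.59365063 260.21770136]
0.208 [339.08109597 178.08855181] [249.8887509  260.20968032]
0.21 [339.44954794 177.63472057] [249.18393213 260.20164917]
[([320.8, 230.8], [310, 219, 21, 23, 257])]
219 323 324 | 220 323 325 | 221 323 326 | 222 323 326 | 223 323 326 | 224 321 327 | 225 319 327 | 226 317 328 | 227 314 328 | 228 312 329 | 229 311 330 | 230 311 330 | 231 311 330 | 232 311 330 | 233 310 330 | 234 310 330 | 235 311 330 | 236 311 330 | 237 311 330 | 238 311 329 | 239 311 329 | 240 312 329 | 241 313 313 |
```

Tip and dowel line up in the wrist view (both near column 320), and the same-camera offset is about 0.5 mm. Descending.

Call:
{"api": "send_rows", "payload": {
  "series": "0 0 0 0 0.3 0.05 -1;0 0 0 0 0.7 0.05 -1;0 0 0 0 1.1 0.05 -1;0 0 0 0 1.5 0.05 -1;0 0 0 0 1.8 0.05 -1;0 0 0 0 2.1 0.05 -1;0 0 0 0 2.4 0.05 -1;0 0 0 0 2.7 0.05 -1;0 0 0 0 3 0.05 -1;0 0 0 0 3.2 0.05 -1"
}}

```text
time_s: 7.32
ee_pos: [0.5248, 0.2073, 0.1852]
eef_rot: [-1.57, -0.001, -0.288]
force: [0.8, -1.0, 5.6]
grip_width: 0.0215
```

```bash
cat > f.py <<'E'
from h import *
F=[];Z=[]
for k in range(4):
    o=get_obs(); F.append(o["force"]);Z.append(o["ee_pos"]); camera("top")
print(o["time_s"],"F",np.round(np.array(F)[:,2],1),np.round(np.mean(F,0),2),"pos",np.round(np.mean(Z,0)*1e3,2),round(o["grip_width"],4))
E
python3 f.py
```

```text
7.4667 F [5.6 2.3 1.4 1.5] [ 1.18 -0.22  2.71] pos [524.68 207.22 184.96] 0.021
```

Call:
{"api": "send_rows", "payload": {
  "series": "0 0 0 0 0.2 0 -1;0 0 0 0 0.4 0 -1;0 0 0 0 0.6 0 -1;0 0 0 0 0.8 0 -1;0 0 0 0 1.0 0 -1;0 0 0 0 1.2 0 -1;0 0 0 0 1.4 0 -1;0 0 0 0 1.6 0 -1;0 0 0 0 1.8 0 -1;0 0 0 0 2 0 -1"
}}

```text
time_s: 8.35
ee_pos: [0.5246, 0.2072, 0.165]
eef_rot: [-1.57, -0.001, -0.288]
force: [0.3, -1.1, 6.1]
grip_width: 0.0215
```

```bash
python3 f.py; python3 - <<'E'
from h import *
w=camera("wrist")[:,:,::-1];cv2.imwrite("pics/w5.png",cv2.resize(w[150:350,220:420],(500,500)))
E
```

```text
8.5 F [6.1 3.5 0.7 2.3] [ 1.09 -0.41  3.16] pos [524.48 207.16 164.76] 0.0209
```

View pics/w5.png

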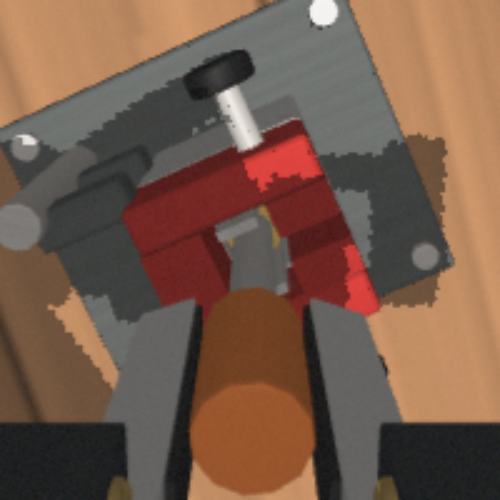

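The drift is inside the bore on the dowel, running true. The first possible shoulder contact is at TCP z ≈ 0.159, so I approach slowly.

Call:
{"api": "send_rows", "payload": {
  "series": "0 0 0 0 0.04 0 -1;0 0 0 0 0.08 0 -1;0 0 0 0 0.12 0 -1;0 0 0 0 0.16 0 -1;0 0 0 0 0.2 0 -1;0 0 0 0 0.24 0 -1;0 0 0 0 0.28 0 -1;0 0 0 0 0.32 0 -1;0 0 0 0 0.36 0 -1;0 0 0 0 0.4 0 -1"
}}

```text
time_s: 9.43
ee_pos: [0.5244, 0.2072, 0.1611]
eef_rot: [-1.57, -0.0, -0.288]
force: [0.8, 0.0, 5.2]
grip_width: 0.0211
```

```bash
python3 f.py
```

```text
9.5833 F [5.2 6.3 4.2 5. ] [ 0.18 -0.35  5.16] pos [524.43 207.19 161.01] 0.0215
```

Call:
{"api": "send_rows", "payload": {
  "series": "0 0 0 0 0.02 0 -1;0 0 0 0 0.04 0 -1;0 0 0 0 0.06 0 -1;0 0 0 0 0.08 0 -1;0 0 0 0 0.1 0 -1;0 0 0 0 0.11 0 -1;0 0 0 0 0.12 0 -1;0 0 0 0 0.13 0 -1;0 0 0 0 0.14 0 -1;0 0 0 0 0.15 0 -1"
}}

```text
time_s: 10.47
ee_pos: [0.5244, 0.2072, 0.1595]
eef_rot: [-1.57, -0.0, -0.288]
force: [0.4, 0.7, 5.8]
grip_width: 0.0212
```

```bash
python3 f.py
```

```text
10.6167 F [5.8 5.4 6.  5.6] [0.42 0.45 5.71] pos [524.43 207.19 159.5 ] 0.021
```

Call:
{"api": "send_rows", "payload": {
  "series": "0 0 0 0 0.02 0 -1;0 0 0 0 0.04 0 -1;0 0 0 0 0.06 0 -1;0 0 0 0 0.08 0 -1;0 0 0 0 0.1 0 -1;0 0 0 0 0.11 0 -1;0 0 0 0 0.12 0 -1;0 0 0 0 0.13 0 -1;0 0 0 0 0.14 0 -1;0 0 0 0 0.15 0 -1"
}}

```text
time_s: 11.5
ee_pos: [0.5244, 0.2072, 0.158]
eef_rot: [-1.571, -0.0, -0.288]
force: [-0.4, 0.1, 5.7]
grip_width: 0.021
```

```bash
python3 f.py
```

```text
11.65 F [5.7 5.9 6.3 5.9] [-0.1  -0.02  5.95] pos [524.43 207.18 158.  ] 0.021
```

Call:
{"api": "send_rows", "payload": {
  "series": "0 0 0 0 0.02 0 -1;0 0 0 0 0.04 0 -1;0 0 0 0 0.06 0 -1;0 0 0 0 0.08 0 -1;0 0 0 0 0.1 0 -1;0 0 0 0 0.11 0 -1;0 0 0 0 0.12 0 -1;0 0 0 0 0.13 0 -1;0 0 0 0 0.14 0 -1;0 0 0 0 0.15 0 -1"
}}

```text
time_s: 12.53
ee_pos: [0.5244, 0.2072, 0.1565]
eef_rot: [-1.571, -0.0, -0.288]
force: [-0.1, -0.2, 6.0]
grip_width: 0.0213
```

```bash
python3 f.py
```

```text
12.6833 F [6.  6.5 5.6 5.4] [ 0.07 -0.05  5.89] pos [524.42 207.19 156.48] 0.0214
```

Call:
{"api": "send_rows", "payload": {
  "series": "0 0 0 0 0.02 0 -1;0 0 0 0 0.04 0 -1;0 0 0 0 0.06 0 -1;0 0 0 0 0.08 0 -1;0 0 0 0 0.1 0 -1;0 0 0 0 0.11 0 -1;0 0 0 0 0.12 0 -1;0 0 0 0 0.13 0 -1;0 0 0 0 0.14 0 -1;0 0 0 0 0.15 0 -1"
}}

```text
time_s: 13.57
ee_pos: [0.5244, 0.2072, 0.155]
eef_rot: [-1.571, -0.0, -0.288]
force: [0.4, 0.5, 5.1]
grip_width: 0.0211
```

```bash
python3 f.py
```

```text
13.7167 F [5.1 6.3 5.5 5.7] [ 0.31 -0.08  5.66] pos [524.42 207.18 154.99] 0.021
```

Call:
{"api": "send_rows", "payload": {
  "series": "0 0 0 0 0.02 0 -1;0 0 0 0 0.04 0 -1;0 0 0 0 0.06 0 -1;0 0 0 0 0.08 0 -1;0 0 0 0 0.1 0 -1;0 0 0 0 0.11 0 -1;0 0 0 0 0.12 0 -1;0 0 0 0 0.13 0 -1;0 0 0 0 0.14 0 -1;0 0 0 0 0.15 0 -1"
}}

```text
time_s: 14.6
ee_pos: [0.5244, 0.2072, 0.1535]
eef_rot: [-1.571, -0.0, -0.288]
force: [1.2, -1.0, 5.2]
grip_width: 0.0213
```

```bash
python3 f.py
```

```text
14.75 F [5.2 5.6 4.9 5. ] [ 0.28 -0.79  5.17] pos [524.42 207.18 153.49] 0.0213
```

Call:
{"api": "send_rows", "payload": {
  "series": "0 0 0 0 0.02 0 -1;0 0 0 0 0.04 0 -1;0 0 0 0 0.06 0 -1;0 0 0 0 0.08 0 -1;0 0 0 0 0.1 0 -1;0 0 0 0 0.11 0 -1;0 0 0 0 0.12 0 -1;0 0 0 0 0.13 0 -1;0 0 0 0 0.14 0 -1;0 0 0 0 0.15 0 -1"
}}

```text
time_s: 15.63
ee_pos: [0.5244, 0.2072, 0.152]
eef_rot: [-1.571, -0.0, -0.288]
force: [-0.1, 0.4, 5.8]
grip_width: 0.0215
```

```bash
python3 f.py
```

```text
15.7833 F [5.8 5.6 5.3 5.1] [-0.15  0.2   5.44] pos [524.42 207.17 151.99] 0.021
```

Call:
{"api": "send_rows", "payload": {
  "series": "0 0 0 0 0.02 0 -1;0 0 0 0 0.04 0 -1;0 0 0 0 0.06 0 -1;0 0 0 0 0.08 0 -1;0 0 0 0 0.1 0 -1;0 0 0 0 0.11 0 -1;0 0 0 0 0.12 0 -1;0 0 0 0 0.13 0 -1;0 0 0 0 0.14 0 -1;0 0 0 0 0.15 0 -1"
}}

```text
time_s: 16.67
ee_pos: [0.5244, 0.2072, 0.1505]
eef_rot: [-1.571, -0.0, -0.288]
force: [-0.7, -0.1, 6.2]
grip_width: 0.0212
```

```bash
python3 f.py
```

```text
16.8167 F [6.2 5.8 5.2 4.8] [0.38 0.16 5.53] pos [524.41 207.18 150.47] 0.0213
```

Call:
{"api": "send_rows", "payload": {
  "series": "0 0 0 0 0.02 0 -1;0 0 0 0 0.04 0 -1;0 0 0 0 0.06 0 -1;0 0 0 0 0.08 0 -1;0 0 0 0 0.1 0 -1;0 0 0 0 0.11 0 -1;0 0 0 0 0.12 0 -1;0 0 0 0 0.13 0 -1;0 0 0 0 0.14 0 -1;0 0 0 0 0.15 0 -1"
}}

```text
time_s: 17.7
ee_pos: [0.5244, 0.2072, 0.149]
eef_rot: [-1.571, -0.0, -0.288]
force: [0.5, -0.4, 5.7]
grip_width: 0.0213
```

```bash
python3 f.py
```

```text
17.85 F [5.7 5.6 6.  6.2] [ 0.01 -0.22  5.88] pos [524.42 207.17 148.99] 0.0214
```

Call:
{"api": "send_rows", "payload": {
  "series": "0 0 0 0 0.02 0 -1;0 0 0 0 0.04 0 -1;0 0 0 0 0.06 0 -1;0 0 0 0 0.08 0 -1;0 0 0 0 0.1 0 -1;0 0 0 0 0.11 0 -1;0 0 0 0 0.12 0 -1;0 0 0 0 0.13 0 -1;0 0 0 0 0.14 0 -1;0 0 0 0 0.15 0 -1"
}}

```text
time_s: 18.73
ee_pos: [0.5244, 0.2072, 0.1475]
eef_rot: [-1.571, -0.0, -0.288]
force: [-0.6, 0.0, 6.9]
grip_width: 0.0212
```

```bash
python3 f.py
```

```text
18.8833 F [6.9 5.3 4.8 5.3] [ 0.03 -0.15  5.56] pos [524.42 207.19 147.49] 0.0214
```

Call:
{"api": "send_rows", "payload": {
  "series": "0 0 0 0 0.02 0 -1;0 0 0 0 0.04 0 -1;0 0 0 0 0.06 0 -1;0 0 0 0 0.08 0 -1;0 0 0 0 0.1 0 -1;0 0 0 0 0.11 0 -1;0 0 0 0 0.12 0 -1;0 0 0 0 0.13 0 -1;0 0 0 0 0.14 0 -1;0 0 0 0 0.15 0 -1"
}}

```text
time_s: 19.77
ee_pos: [0.5244, 0.2072, 0.146]
eef_rot: [-1.571, -0.0, -0.288]
force: [-0.0, -0.5, 5.6]
grip_width: 0.0214
```

```bash
python3 f.py
```

```text
19.9167 F [5.6 5.5 5.7 5.8] [0.2  0.37 5.66] pos [524.41 207.18 145.98] 0.0211
```

Call:
{"api": "send_rows", "payload": {
  "series": "0 0 0 0 0.02 0 -1;0 0 0 0 0.04 0 -1;0 0 0 0 0.06 0 -1;0 0 0 0 0.08 0 -1;0 0 0 0 0.1 0 -1;0 0 0 0 0.11 0 -1;0 0 0 0 0.12 0 -1;0 0 0 0 0.13 0 -1;0 0 0 0 0.14 0 -1;0 0 0 0 0.15 0 -1"
}}

```text
time_s: 20.8
ee_pos: [0.5244, 0.2072, 0.1445]
eef_rot: [-1.571, -0.0, -0.288]
force: [0.4, 0.5, 5.5]
grip_width: 0.0212
```

```bash
python3 f.py
```

```text
20.95 F [5.5 6.  4.7 5.3] [0.48 0.43 5.38] pos [524.41 207.18 144.48] 0.0214
```

Call:
{"api": "send_rows", "payload": {
  "series": "0 0 0 0 0.02 0 -1;0 0 0 0 0.04 0 -1;0 0 0 0 0.06 0 -1;0 0 0 0 0.08 0 -1;0 0 0 0 0.1 0 -1;0 0 0 0 0.11 0 -1;0 0 0 0 0.12 0 -1;0 0 0 0 0.13 0 -1;0 0 0 0 0.14 0 -1;0 0 0 0 0.15 0 -1"
}}

```text
time_s: 21.83
ee_pos: [0.5244, 0.2072, 0.143]
eef_rot: [-1.571, -0.0, -0.288]
force: [0.6, -0.1, 5.6]
grip_width: 0.0212
```

```bash
python3 f.py
```

```text
21.9833 F [5.6 5.3 6.4 5.2] [ 0.13 -0.07  5.63] pos [524.41 207.18 142.97] 0.0218
```

Call:
{"api": "send_rows", "payload": {
  "series": "0 0 0 0 0.02 0 -1;0 0 0 0 0.04 0 -1;0 0 0 0 0.06 0 -1;0 0 0 0 0.08 0 -1;0 0 0 0 0.1 0 -1;0 0 0 0 0.11 0 -1;0 0 0 0 0.12 0 -1;0 0 0 0 0.13 0 -1;0 0 0 0 0.14 0 -1;0 0 0 0 0.15 0 -1"
}}

```text
time_s: 22.87
ee_pos: [0.5244, 0.2072, 0.1415]
eef_rot: [-1.571, -0.0, -0.288]
force: [0.5, 0.3, 5.3]
grip_width: 0.0214
```

```bash
python3 f.py
```

```text
23.0167 F [5.3 5.8 5.  6.1] [ 0.42 -0.13  5.55] pos [524.4  207.18 141.45] 0.0214
```

Call:
{"api": "send_rows", "payload": {
  "series": "0 0 0 0 0.02 0 -1;0 0 0 0 0.04 0 -1;0 0 0 0 0.06 0 -1;0 0 0 0 0.08 0 -1;0 0 0 0 0.1 0 -1;0 0 0 0 0.11 0 -1;0 0 0 0 0.12 0 -1;0 0 0 0 0.13 0 -1;0 0 0 0 0.14 0 -1;0 0 0 0 0.15 0 -1"
}}

```text
time_s: 23.9
ee_pos: [0.5246, 0.2073, 0.1405]
eef_rot: [-1.57, -0.001, -0.288]
force: [-0.7, -0.4, 9.3]
grip_width: 0.0215
```

```bash
python3 f.py
```

```text
24.05 F [ 9.3 10.5  9.8  9.1] [-0.76 -0.68  9.68] pos [524.57 207.25 140.49] 0.021
```

Contact with the shoulder: about +4 N over the steady 5.6 N drag reading. Pressing on in smaller steps to about +8 N.

Call:
{"api": "send_rows", "payload": {
  "series": "0 0 0 0 0.01 0 -1;0 0 0 0 0.02 0 -1;0 0 0 0 0.03 0 -1;0 0 0 0 0.04 0 -1;0 0 0 0 0.05 0 -1;0 0 0 0 0.06 0 -1;0 0 0 0 0.07 0 -1;0 0 0 0 0.08 0 -1;0 0 0 0 0.08 0 -1;0 0 0 0 0.08 0 -1"
}}

```text
time_s: 24.93
ee_pos: [0.5247, 0.2073, 0.1399]
eef_rot: [-1.57, -0.001, -0.288]
force: [-0.6, -0.3, 12.5]
grip_width: 0.0214
```

```bash
python3 f.py
```

```text
25.0833 F [12.5 11.1 11.8 12. ] [-0.74 -0.29 11.84] pos [524.66 207.28 139.92] 0.021
```

Call:
{"api": "send_rows", "payload": {
  "series": "0 0 0 0 0.01 0 -1;0 0 0 0 0.02 0 -1;0 0 0 0 0.03 0 -1;0 0 0 0 0.04 0 -1;0 0 0 0 0.05 0 -1;0 0 0 0 0.06 0 -1;0 0 0 0 0.06 0 -1;0 0 0 0 0.06 0 -1;0 0 0 0 0.06 0 -1;0 0 0 0 0.06 0 -1"
}}

```text
time_s: 25.97
ee_pos: [0.5247, 0.2073, 0.1395]
eef_rot: [-1.57, -0.001, -0.288]
force: [-1.2, -0.0, 13.5]
grip_width: 0.0213
```

```bash
python3 f.py
```

```text
26.1167 F [13.5 13.  13.  13.3] [-1.1  -0.45 13.21] pos [524.72 207.3  139.5 ] 0.0212
```

That puts +7.6 N on the shoulder (mid-window), and the ~1.4 mm of travel agrees with its stated stiffness. Withdrawing.

Call:
{"api": "send_rows", "payload": {
  "series": "0 0 0 0 -0.1 0 -1;0 0 0 0 -0.3 0 -1;0 0 0 0 -0.8 0 -1;0 0 0 0 -2 0 -1;0 0 0 0 -4 0 -1;0 0 0 0 -6 0 -1;0 0 0 0 -8.5 0 -1;0 0 0 0 -11 0 -1;0 0 0 0 -13 0 -1;0 0 0 0 -13 0 -1"
}}

```text
time_s: 27.0
ee_pos: [0.5253, 0.2075, 0.2733]
eef_rot: [-1.567, -0.005, -0.288]
force: [-0.4, -0.1, -0.3]
grip_width: 0.0214
```

```bash
python3 f.py; python3 -c "
from h import *
rel((.519,-.168,.27),-.288)"
```

```text
27.15 F [-0.3 -1.5 -2.2 -1.7] [-0.63  0.08 -1.43] pos [524.58 207.23 269.95] 0.0213
t 27.2 turn [ 0.013 -0.002 -0.02 ] shift [ 10.186  -0.277 -36.094]
```

Call:
{"api": "send_rows", "payload": {
  "series": "0 0 0 0.4 0 -1.5 -1;0 0 0 1.1 0 -4 -1;0 0 0 2.1 0 -7.5 -1;0 0 0 3.1 0 -11 -1;0 0 0 4.1 0 -14.5 -1;0 0 0 5.1 0 -18 -1;0 0 0 6.1 0 -21.5 -1;0 0 0 7.1 0 -25 -1;0 0 0 8 0 -28.5 -1;0 0 0 9 0 -32 -1"
}}

```text
time_s: 28.03
ee_pos: [0.5189, -0.1269, 0.2671]
eef_rot: [-1.571, 0.002, -0.288]
force: [0.2, 0.5, -1.2]
grip_width: 0.0215
```

Call:
{"api": "send_rows", "payload": {
  "series": "0 0 0 0.5 0 -1.8 -1;0 0 0 0.9 0 -3.2 -1;0 0 0 1.1 0 -4 -1;0 0 0 1.2 0 -4.1 -1;0 0 0 1.2 0 -4.1 -1;0 0 0 1.2 0 -4.1 -1;0 0 0 1.2 0 -4.1 -1;0 0 0 1.2 0 -4.1 -1;0 0 0 1.2 0 -4.1 -1;0 0 0 1.2 0 -4.1 -1"
}}

```text
time_s: 28.87
ee_pos: [0.5196, -0.1676, 0.2684]
eef_rot: [-1.571, -0.0, -0.288]
force: [-0.3, 0.6, -0.6]
grip_width: 0.0212
```

```bash
python3 f.py; python3 - <<'E'
from h import *
o=get_obs(); w=camera("wrist")[:,:,::-1];s=camera("scene")[:,:,::-1]
print(o["ee_pos"],o["eef_rot"]); cv2.imwrite("pics/w6.png",w);cv2.imwrite("pics/s6.png",s)
rel((.519,-.168,.15),-.288)
cv2.imwrite("pics/c6.png",np.hstack([cv2.resize(s[170:330,190:310],(375,500),interpolation=2),cv2.resize(w[170:320,260:380],(400,500),interpolation=2)]))
E
```

```text
29.0167 F [-0.6 -2.  -1.1 -2.2] [-0.2  -0.17 -1.48] pos [ 519.59 -167.75  268.35] 0.0212
[ 0.51955666 -0.16790721  0.26832156] [-1.57076431e+00 -5.07246586e-05 -2.88096639e-01]
t 29.1667 turn [ 0.    -0.002  0.001] shift [-0.054 11.831 -0.017]
```

View pics/c6.png

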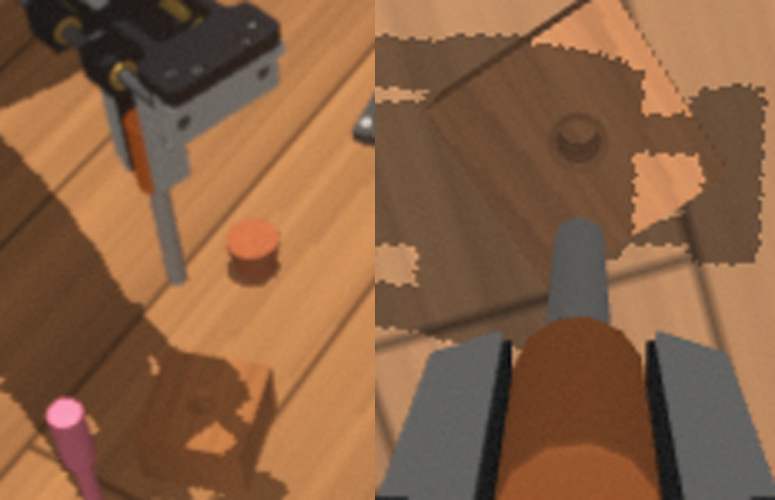

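```bash
python3 - <<'E'
from h import *
print("hole",np.round(1e3*plane("wrist",(320.9,211.4),.048),1),"tip",np.round(1e3*plane("wrist",(321.5,243.5),.1773),1),"tip scene",np.round(1e3*plane("scene",(190+175*.32,170+281*.32),.1773),1))
E
```

```text
hole [ 518.9 -168.1   48. ] tip [ 518.7 -170.2  177.3] tip scene [ 520.  -168.7  177.3]
```

Call:
{"api": "send_rows", "payload": {
  "series": "0 0 0 -0.05 1.5 0.05 -1;0 0 0 -0.05 3.5 0.05 -1;0 0 0 -0.05 5.5 0.05 -1;0 0 0 -0.05 7.5 0.05 -1;0 0 0 -0.05 9.5 0.05 -1;0 0 0 -0.05 11 0.05 -1;0 0 0 -0.05 12 0.05 -1;0 0 0 -0.05 12.6 0.05 -1;0 0 0 -0.05 13.2 0.05 -1;0 0 0 -0.05 13.6 0.05 -1"
}}

```text
time_s: 30.0
ee_pos: [0.5194, -0.1674, 0.1322]
eef_rot: [-1.571, -0.001, -0.288]
force: [-0.2, 0.3, -1.5]
grip_width: 0.0215
```

```bash
python3 f.py
```

```text
30.15 F [-1.5 -1.9 -1.6 -2.6] [ 0.17  0.07 -1.92] pos [ 519.29 -167.39  132.18] 0.0212
```

No contact force, so the tip is in the mouth. Lowering to just above the hole's floor.

Call:
{"api": "send_rows", "payload": {
  "series": "0 0 0 0 0.4 0 -1;0 0 0 0 0.8 0 -1;0 0 0 0 1.2 0 -1;0 0 0 0 1.6 0 -1;0 0 0 0 2 0 -1;0 0 0 0 2.4 0 -1;0 0 0 0 2.7 0 -1;0 0 0 0 2.9 0 -1;0 0 0 0 3.1 0 -1;0 0 0 0 3.2 0 -1"
}}

```text
time_s: 31.03
ee_pos: [0.5192, -0.1673, 0.1001]
eef_rot: [-1.571, 0.0, -0.288]
force: [-0.1, -0.3, -0.9]
grip_width: 0.0213
```

```bash
python3 f.py
```

```text
31.1833 F [-0.9 -1.1 -1.4 -1.7] [-0.07 -0.31 -1.26] pos [ 519.2  -167.34  100.15] 0.021
```

Call:
{"api": "send_rows", "payload": {
  "series": "0 0 0 0 0.03 0 -1;0 0 0 0 0.06 0 -1;0 0 0 0 0.08 0 -1;0 0 0 0 0.08 0 -1;0 0 0 0 0.08 0 -0.4;0 0 0 0 0.08 0 -0.2;0 0 0 0 0.08 0 0.1;0 0 0 0 0.08 0 0.1;0 0 0 0 0.08 0 0.1;0 0 0 0 0.08 0 0.1",
  "newtons": 10
}}

```text
time_s: 32.07
ee_pos: [0.5193, -0.1674, 0.0995]
eef_rot: [-1.571, -0.0, -0.288]
force: [-0.5, -0.1, 0.7]
grip_width: 0.0512
```

```bash
python3 f.py
```

```text
32.2167 F [ 0.7  0.1 -0.1  0.3] [-0.26 -0.1   0.27] pos [ 519.23 -167.35   99.51] 0.0521
```

Call:
{"api": "send_rows", "payload": {
  "series": "0 0 0 0 -0.5 0 0.1;0 0 0 0 -1.5 0 0.1;0 0 0 0 -3 0 0.1;0 0 0 0 -5 0 0.1;0 0 0 0 -7.5 0 0.1;0 0 0 0 -10 0 0.1;0 0 0 0 -12.5 0 0.1;0 0 0 0 -14 0 0.1;0 0 0 0 -14 0 0.1;0 0 0 0 -14 0 0.1"
}}

```text
time_s: 33.1
ee_pos: [0.5193, -0.1674, 0.2402]
eef_rot: [-1.571, -0.002, -0.288]
force: [-0.2, -0.0, 0.2]
grip_width: 0.0519
```

```bash
python3 f.py; python3 - <<'E'
from h import *
w=camera("wrist")[:,:,::-1];s=camera("scene")[:,:,::-1]
cv2.imwrite("pics/c7.png",np.hstack([cv2.resize(s[140:360,180:400],(400,400)),cv2.resize(w[120:400,180:460],(400,400))]))
E
```

```text
33.25 F [ 0.2 -1.3 -0.2  0.6] [ 0.04  0.01 -0.16] pos [ 518.98 -167.25  239.05] 0.0516
```

View pics/c7.png

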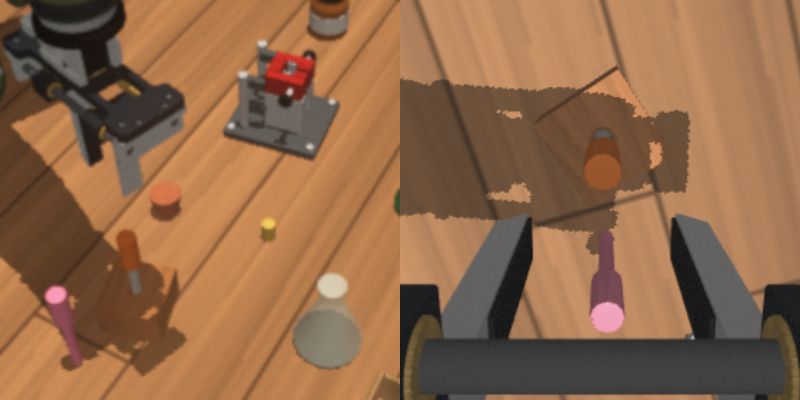

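The last view shows the drift upright in its stand, the gripper clear, the red boss's bore empty at the top, and the bystanders where they were. Handing in.

```bash
python3 -c "
from station import *
print(hand_in())"
```

```text
the job is handed in; nothing more can be done
None
```

The dowel is pressed out of the red boss and seated on the hidden shoulder in the new boss, and the drift is back upright in its wooden stand. I handed the job in at about 33 s of the 72 s limit. `hand_in()` gives no verdict.

- **Seating:** The bore drag read a steady 5.6 N (about 7 N once the drift's weight is allowed for). I moved down in 1.5 mm steps until the force rose by 4 N, with the tool tip (TCP) at z = 0.1405 m. I then pressed gently to about +7.6 N on the shoulder, inside the 5–12 N window. About 1.4 mm of travel past contact fits its stated stiffness.
- **Last checks:** The final picture shows the red boss empty at its top and the gripper clear of everything. The pink look-alike and the other things still in that view had not moved, but it did not cover every bystander. The force after release was about 0 N.
- **Disagreements:** The cameras differed by up to 4–5 mm on the bore position, so I aligned the drift tip to the dowel within a single wrist picture. Over the stand, the wrist view put the tip about 2 mm from where the arm's own position put it. The drift still went in without any contact force.
- **Not directly checked:** The seated dowel is out of sight, so its depth is known only from the force readings. Viewed pictures came to 11, one over the budget.

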